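# Key the knurled collar onto the polishing spindle

## Task

The polishing spindle's knurled collar has toppled over on the bench: stand it upright there, knurled head up, and let go of it. Then set it over the spindle post, turn it until a hidden keyway drops over the post's cross pin, and push it down fully home against the spring plate. Finish while still holding it in the gripper, pushed home (the spring lifts it if you let up), and leave the other things on the bench where they are.

Things in the scene. Friction and masses are not known exactly. Their poses are not given: they have to be found in the camera images.
- collar: metal collar, 60 mm long, 0.3 kg, the only toppled thing. Origin: centre of its open (bore) end; own z runs along it to the closed knurled head. Starts lying on a flat, own y about vertical, z about 3 degrees above level. Along z: 0-40 mm eight spanner flats, 48 mm across flats (normals along own x, y and diagonals); 40-60 mm round knurled head, 52 mm across
- collar_head (a point): centre of the collar's closed knurled end, 60 mm along its axis from the open end; axes as the collar's
- collar_bore (a point): centre of the collar's open end. Blind bore 25.6 mm wide, 40 mm deep. Three hidden keyways 120 degrees apart, 7.5 mm wide, 15 mm deep from the open end, run outwards from the bore. Nothing outside marks them and the pin's direction is not reported: find the fit by feel, at most a third of a turn, either way; the fit is good to about 0.08 rad to either side
- stand: fixed green 120 x 120 x 20 mm plate carrying the spindle post; origin: centre of its underside, on the bench, on the post's axis. Above the bench: spring plate top 44 mm free, 36 mm fully down; cross pin top 49.5 mm. The collar's open end rests on the pin at 49.5 mm until a keyway fits, then passes down, meets the spring plate at 44 mm and is fully home at 36 mm
- post_top (a point): tip of the spindle post, on its axis, 71 mm above the bench; the steel post is 22 mm thick, its upper 9 mm tapered to 12 mm. A flat-topped copper cross pin, 5 mm square, its top 49.5 mm above the bench, sticks out level from one side of the post, to 18 mm from the axis
- spring_plate (a joint): brass spring plate, 54 mm disc around the post: how far it is pressed down, 0 free to 0.008 m fully down; its spring pushes up with 4 N at the start and 8 N fully down
- compound_tin: low round metal tin, 66 mm across, 60 mm high; origin: centre of its underside; leave it alone
- oil_bottle: white plastic bottle with red cap, 52 mm across, 100 mm high; origin: centre of its underside; leave it alone
- spare_wheel: spare white polishing wheel lying flat, 100 mm across, 18 mm thick with a 26 mm high hub; origin: centre of its underside; leave it alone
- wrench: steel wrench lying on the bench; leave it alone
- brush: brush lying on the bench; leave it alone
- screwdriver: screwdriver lying on the bench; leave it alone
Things that resemble listed ones, but are neither listed nor needed, are in the scene too. Leave any green, red or yellow look-alike of the collar alone.

How it is judged:
By the outcome, as a careful person would: the job done as asked, in the order asked, and still so for the second after the job is handed in, while the arm keeps its last pose, push and grip.
It also fails if it takes over 70 s, if anything falls off the work surface, if the arm or the gripper's body presses on something with over 40 N, if the wrist force passes 120 N, or if a joint passes its speed limit or range.

## Robot

A 6-joint arm with a two-finger parallel gripper is mounted at the origin on the work surface. World frame = base frame: x ahead of the robot, y to its left, z up, the work surface at z = 0. Lengths are in m, angles in rad, forces in N, time in s.
With the tool pointing down it reaches from about 0.325 to 0.85 m from the base axis. Payload 4.4 kg.
Tool frame: the origin (TCP) lies on the centre line of the jaws, within the pads' length; the fingertips stand 25 mm ahead of it and the grasp point (between the pads) lies 6 mm ahead of it; z points along the fingers, y is the line along which they close (so a half turn about z gives the same grasp; the last joint's range is limited). The gripper opens to 94 mm and grips with 3 to 60 N. Pads are 16 mm wide; open, the fingers measure 119 mm over their backs; the gripper's body (75 mm by 177 mm) begins 78 mm behind the grasp point.
Start: joints at [1.02, 0.207, 1.542, -0, 1.393, -0.15], TCP at [0.224, 0.53, 0.21] pointing down, gripper open.
Joint ranges: [-2.73, 2.73], [-0.86, 2.22], [0.23, 2.46], [-1.11, 4.25], [0.08, 2.63], [-2.82, 2.82]. Speed limits (rad/s): [2.79, 2.79, 3.14, 3.14, 3.14, 3.14].

## Interface

Orientations are given as a rotation vector (axis times angle).
In Python, from rig import robot, vision, job_done gives the robot as it stands.
- The arm moves only by the shell command python3 -m inch 'ROWS' [FORCE]. ROWS is JSON, a list of rows, each a list of 5 numbers: the finger opening in mm, from 0 to 94, then the shift along the tool's x, y, z in mm, then the turn about the tool's z in rad. A call has 1 to 12 rows; each row shifts and turns the commanded pose from where the row before left it, along the tool's axes as they then stand; what a row does not reach is not made up. A row lasts 1/10 s, in which the tool goes at most 50 mm and 8.59 degrees, less where a joint would pass 70% of its speed; a pose out of reach is approached as far as the arm can. A call with a gripper value outside its range is refused whole. The fingers move at their own pace and stop on an object; FORCE is the grip in N (left out, the last holds). Time passes only in rows, so rows that do not move let the fingers close. It gives the time, the measured TCP pose, the force, the opening and the grip force at its end, in the units of the state.
- robot.read_state(): the state, without advancing time (a new reading comes with each control period).
- vision.snapshot(name): name is "scene" or "top" or "wrist"; returns a dict with "img" (384x512x3 uint8, red, green, blue), "z_map" (384x512 float32, m along the optical axis (not along the pixel's ray), 0 where there is no reading), "K" (3x3 intrinsics, pixels), "R" (3x3) and "t" (3): a world point X has camera coordinates R X + t. Camera axes: x right, y down, z forward; pixel columns grow to the right and rows downward; lengths in m; the calibration is good to about 2 mm. The wrist camera is an equidistant fisheye: a pixel r from the principal point sees the ray r / f radians off the axis. A picture is of the moment at which its call begins.
- job_done(): hands the job in; it is judged then, once.
The state is a dict: "clock": time; "q": joint angles; "qd": joint speeds; "tau": joint torques, N m; "tool_pos": TCP position; "orientation": TCP orientation; "ft_force": force on the tool from outside, world axes, zero at the start; "moment": the same for the moment, N m; "gripper_width": finger opening in m; "grip_force": force on a finger pad.
Only numpy, scipy, OpenCV 4.12 (cv2) and the standard library are available. Lean on these libraries where they do the work, as an engineer would, in place of code of your own. Each camera call takes 0.05 s, during which the arm holds its last target. There are 200 camera calls.

## Working session

There is one attempt and no reset: what is moved stays moved. The work goes in short steps, Python scripts to look and compute and a shell command to move; the robot and the scene stay as the last step left them, time stands still between calls to the robot, and variables do not carry over. Pictures are saved under pics/ and viewed, at most 10 in all, crops included, and the job is handed in when it is done.

```bash
ls; mkdir -p pics; python3 - <<'E'
from rig import robot, vision
import cv2, numpy as np, pickle
s={n:vision.snapshot(n) for n in("scene","top")}
pickle.dump(s,open('s0.pkl','wb'))
for n in s:
    cv2.imwrite(f'pics/{n}0.png',s[n]['img'][...,::-1]); print(n,s[n]['K'],s[n]['R'],s[n]['t'])
print(robot.read_state())
E
```

```text
pics
scene [[380.5379431    0.         254.67966053]
 [  0.         380.5379431  192.28675011]
 [  0.           0.           1.        ]] [[-0.07585628  0.99709051 -0.00750562]
 [ 0.77573999  0.0542838  -0.62871355]
 [-0.62647689 -0.05351428 -0.77760075]] [ 0.05902769 -0.38652994  1.52089703]
top [[491.03830218   0.         251.69043867]
 [  0.         491.03830218 187.71669923]
 [  0.           0.           1.        ]] [[-0.00772569 -0.99992367 -0.00964201]
 [-0.99463723  0.00867863 -0.10306052]
 [ 0.10313634  0.00879409 -0.99462835]] [0.00966295 0.57405869 1.57538218]
{'clock': 0.1, 'q': array([ 1.02051770e+00,  2.07351209e-01,  1.54278184e+00, -1.61996596e-05,
        1.39348435e+00, -1.50467342e-01]), 'qd': array([ 4.35485625e-04, -3.15944401e-04, -4.58284810e-03,  3.74957521e-04,
       -4.08555099e-05, -4.68898657e-04]), 'tau': array([-2.43640452e-04, -3.71864390e+01, -2.82291055e+01,  6.98802830e-02,
        3.11712292e-02, -3.53484018e-05]), 'tool_pos': array([0.22344026, 0.52904432, 0.20851145]), 'orientation': array([-6.23707836e-01, -3.07836187e+00,  2.99517190e-03]), 'ft_force': array([-0.24827417, -1.00549916, -0.29932194]), 'moment': array([-0.04931672, -0.00938949, -0.01870862]), 'grip_force': 0.0, 'gripper_width': 0.09414274067700659}
```

View pics/top0.png

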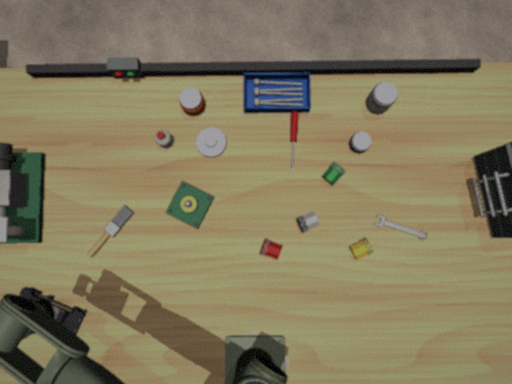

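View pics/scene0.png

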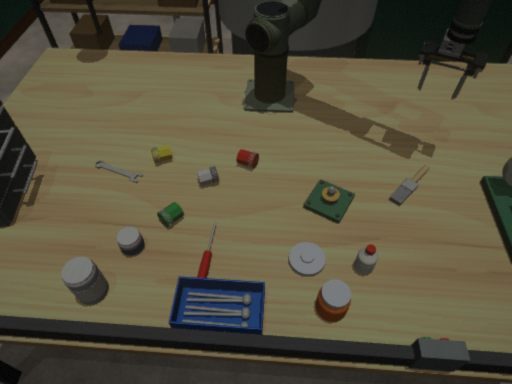

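```bash
cat > h.py <<'E'
import numpy as np, cv2
def cloud(s):
    v,u=np.mgrid[:384,:512]; z=s['z_map']; K=s['K']
    c=np.stack([(u-K[0,2])/K[0,0]*z,(v-K[1,2])/K[1,1]*z,z],-1)
    return (c-s['t'])@s['R']
E
python3 - <<'E'
import pickle,cv2,numpy as np
from h import *
s=pickle.load(open('s0.pkl','rb'))
for n,(cu,cv_) ,(pu,pv) in(("top",(308,222),(190,204)),("scene",(208,176),(330,197))):
    P=cloud(s[n]); hsv=cv2.cvtColor(s[n]['img'],cv2.COLOR_RGB2HSV)
    w=P[cv_-16:cv_+17,cu-18:cu+19].reshape(-1,3); m=(w[:,2]>.012)&(w[:,2]<.08)
    q=w[m]; print(n,'collar',len(q),q.mean(0),q.min(0),q.max(0))
    r=cv2.minAreaRect(q[:,:2].astype(np.float32)*1000); print(r, cv2.boxPoints(r).round(0).tolist())
    for lo in (.03,.045):
        t=q[q[:,2]>lo]; print(lo,len(t),t.mean(0))
    w=P[pv-30:pv+31,pu-30:pu+31].reshape(-1,3); h=hsv[pv-30:pv+31,pu-30:pu+31].reshape(-1,3)
    g=(h[:,0]>50)&(h[:,0]<90)&(h[:,1]>90); r=cv2.minAreaRect(w[g&(w[:,2]>.012)][:,:2].astype(np.float32)*1000)
    print('stand',r,np.median(w[g],0))
    y=w[(w[:,2]>.035)&(w[:,2]<.05)];print('disc',len(y),cv2.minEnclosingCircle(y[:,:2].astype(np.float32)*1000),np.median(y,0))
    t=w[w[:,2]>.06]; print('tip',len(t),t.mean(0),t.max(0))
a=s['top']['img'][195:250,275:340];b=s['scene']['img'][150:205,175:240]
c=s['scene']['img'][170:225,300:365]
cv2.imwrite('pics/crop.png',np.hstack([cv2.resize(x,None,fx=4,fy=4,interpolation=2) for x in(a,b,c)])[...,::-1])
E
```

```text
top collar 308 [ 0.46244525 -0.17219247  0.04365618] [ 0.42252528 -0.20784756  0.01231239] [ 0.49597313 -0.13750814  0.06000935]
((459.573486328125, -166.86001586914062), (52.01060485839844, 77.94859313964844), 19.43911361694336) [[422.0, -139.0], [448.0, -212.0], [497.0, -195.0], [471.0, -121.0]]
0.03 291 [ 0.46309549 -0.17344791  0.04489395]
0.045 153 [ 0.46223735 -0.17251142  0.04965573]
stand ((478.5255432128906, 124.85214233398438), (302.3545227050781, 109.7391128540039), 62.8879280090332) [0.51970309 0.20444606 0.01919119]
disc 169 ((523.225830078125, 210.9657745361328), 26.753643035888672) [0.52187267 0.20838377 0.0428078 ]
tip 49 [0.48517773 0.13866428 0.57604945] [0.53305558 0.22129224 1.62617574]
scene collar 300 [ 0.47502623 -0.17169287  0.03919204] [ 0.43842857 -0.21040056  0.01348985] [ 0.49912186 -0.13955596  0.05279083]
((465.4097595214844, -175.67483520507812), (51.1501579284668, 60.0440559387207), 22.09027862548828) [[430.0, -157.0], [453.0, -213.0], [500.0, -194.0], [478.0, -138.0]]
0.03 239 [ 0.47265787 -0.17248662  0.04362923]
0.045 121 [ 0.46579944 -0.17389671  0.04860065]
stand ((854.476806640625, 106.08284759521484), (123.68888092041016, 805.531982421875), 72.43814086914062) [0.54776099 0.21206536 0.01896936]
disc 156 ((523.4329833984375, 210.17417907714844), 28.326675415039062) [0.53246858 0.20736394 0.04282479]
tip 54 [0.81118085 0.14413848 0.40650897] [1.25713119 0.21753545 0.9400771 ]
```

View pics/crop.png

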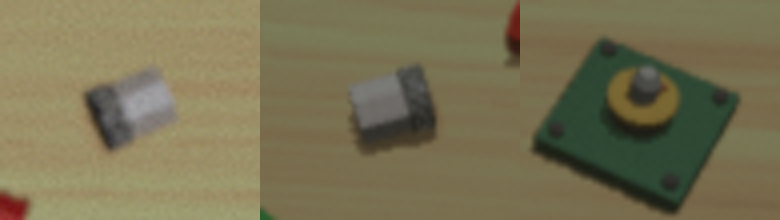

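```bash
python3 -m inch '[[94,0,0,0,0.1],[94,0,0,0,0.14],[94,0,0,0,0.14],[94,0,0,0,0.14],[94,0,0,0,0.14],[94,0,0,0,0.14],[94,-20,-1,0,0],[94,-40,-2,0,0],[94,-40,-2,0,0],[94,-40,-2,0,0],[94,-40,-2,0,0],[94,-40,-2,0,0]]' 20
python3 -m inch '[[94,-40,-2,0,0],[94,-40,-2,0,0],[94,-40,-2,0,0],[94,-40,-2,0,0],[94,-40,-2,0,0],[94,-40,-2,0,0],[94,-40,-2,0,0],[94,-40,-1,0,0],[94,-40,0,0,0],[94,-40,0,0,0],[94,-30,0,0,0],[94,0,0,0,0]]'
cat >> h.py <<'E'
from scipy.spatial.transform import Rotation as Ro
def tool(st): return st['tool_pos'],Ro.from_rotvec(st['orientation']).as_matrix()
E
python3 - <<'E'
from rig import robot, vision
from h import *
import pickle
st=robot.read_state(); p,R=tool(st); print(p,R.round(3),st['q'].round(2))
s={n:vision.snapshot(n) for n in("wrist","scene","top")}; pickle.dump(s,open('s1.pkl','wb'))
w=s['wrist'];print(w['K'],w['R'].round(3),w['t'])
cv2.imwrite('pics/w1.png',w['img'][...,::-1])
E
```

```text
clock: 1.3
tool_pos: [0.2932, 0.3189, 0.2091]
orientation: [-1.773, -2.593, 0.001]
ft_force: [0.3, -0.1, 0.4]
gripper_width: 0.0939
grip_force: 0.0
clock: 2.5
tool_pos: [0.436, -0.0885, 0.2093]
orientation: [1.779, 2.589, -0.001]
ft_force: [0.1, 0.5, 0.3]
gripper_width: 0.094
grip_force: 0.0
[ 0.43597007 -0.08853525  0.20928058] [[-0.358  0.934 -0.   ]
 [ 0.934  0.358 -0.001]
 [-0.001 -0.    -1.   ]] [-0.39 -0.08  1.84 -0.    1.38 -0.76]
[[297.31863964   0.         258.77402334]
 [  0.         297.31863964 188.13429517]
 [  0.           0.           1.        ]] [[ 0.934  0.358 -0.001]
 [ 0.348 -0.907  0.236]
 [ 0.083 -0.22  -0.972]] [-0.37492817 -0.2563469   0.33380343]
```

View pics/w1.png

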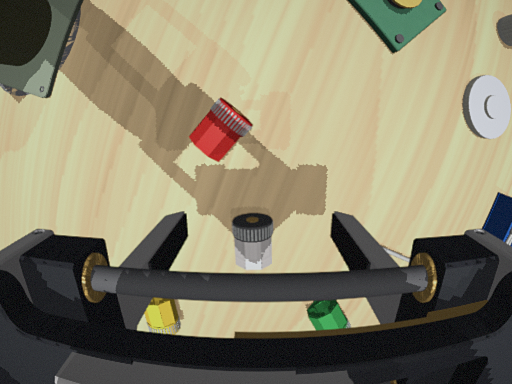

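```bash
cat >> h.py <<'E'
def wcloud(s):
    v,u=np.mgrid[:384,:512].astype(float); z=s['z_map']; K=s['K']
    x=(u-K[0,2])/K[0,0]; y=(v-K[1,2])/K[1,1]; th=np.hypot(x,y); k=np.tan(th)/np.maximum(th,1e-9)
    return (np.stack([x*k*z,y*k*z,z],-1)-s['t'])@s['R']
E
python3 - <<'E'
import pickle
from h import *
s=pickle.load(open('s1.pkl','rb'))
Rt=np.array([[-.358,.934],[.934,.358]]) # rows: tool x, y
w=wcloud(s['wrist'])[205:275,225:282].reshape(-1,3)
print('bench',np.median(w[w[:,2]<.01],0))
q=w[(w[:,2]>.012)&(w[:,2]<.06)]
r=cv2.minAreaRect(q[:,:2].astype(np.float32)*1000);print(r)
l=q[:,:2]@Rt.T
for a in np.arange(l[:,0].min(),l[:,0].max(),.006):
    m=(l[:,0]>=a)&(l[:,0]<a+.006); y=l[m,1]; print(round(a*1e3),m.sum(),(y.min()*1e3).round(1),(y.max()*1e3).round(1),((y.min()+y.max())*500).round(1),q[m,2].max().round(4))
print('hovering tool xy in this frame',Rt@[.43597,-.0885])
for n,(cu,cv_) in dict(top=(308,222),scene=(208,176)).items():
    w=cloud(s[n])[cv_-16:cv_+17,cu-18:cu+19].reshape(-1,3); q=w[(w[:,2]>.012)&(w[:,2]<.08)]; l=q[:,:2]@Rt.T*1e3
    print(n,np.percentile(l,[1,50,99],axis=0))
E
```

```text
bench [ 4.58143390e-01 -1.76512222e-01 -1.06016626e-04]
((459.21356201171875, -175.2200927734375), (52.53976821899414, 61.983890533447266), 22.074542999267578)
-359 141 344.9 391.2 368.1 0.0494
-353 145 345.1 391.2 368.1 0.0499
-347 147 343.9 391.0 367.5 0.0498
-341 151 344.1 390.9 367.5 0.0505
-335 156 344.3 390.8 367.6 0.0509
-329 156 344.6 390.7 367.6 0.0514
-323 143 343.5 390.6 367.1 0.0527
-317 166 342.2 391.9 367.1 0.0538
-311 172 342.5 391.9 367.2 0.054
-305 204 339.4 391.9 365.6 0.0536
-299 404 340.6 391.9 366.2 0.0526
hovering tool xy in this frame [-0.23873626  0.37551298]
top [[-359.11650632  381.26688533]
 [-353.16964198  389.97129582]
 [-343.1224677   394.70556224]]
scene [[-360.12168841  351.0806675 ]
 [-330.25448682  386.18983774]
 [-300.91754998  395.66305085]]
```

```bash
python3 -m inch '[[94,-35,-4,20,-0.02],[94,-34,-4,30,0],[94,0,0,40,0],[94,0,0,40,0],[94,0,0,26,0],[94,0,0,20,0],[94,0,0,0,0]]' 10
python3 - <<'E'
from rig import robot
from h import *
p,R=tool(robot.read_state());print(p,np.array([[-.358,.934],[.934,.358]])@p[:2])
E
```

```text
clock: 3.35
tool_pos: [0.4504, -0.1495, 0.0307]
orientation: [-1.741, -2.606, 0.001]
ft_force: [0.2, 0.6, 0.4]
gripper_width: 0.0942
grip_force: 0.0
[ 0.45035157 -0.14945448  0.03071679] [-0.30081634  0.36712367]
```

```bash
python3 -m inch '[[94,-7,0,-2,0],[50,0,0,0,0],[40,0,0,0,0],[40,0,0,0,0],[40,0,0,0,0],[40,0,0,0,0],[40,0,0,0,0],[40,0,0,0,0]]' 10
```

```text
clock: 4.15
tool_pos: [0.4557, -0.1591, 0.0356]
orientation: [-1.747, -2.61, 0.001]
ft_force: [-1.7, -0.1, 3.1]
gripper_width: 0.0499
grip_force: 10.0
```

```bash
python3 -m inch '[[40,0,0,0,0]]'
python3 - <<'E'
from rig import robot,vision
from h import *
for _ in range(2):
  st=robot.read_state();p,R=tool(st);print(p,np.array([[-.358,.934],[.934,.358]])@p[:2],st['gripper_width'],st['ft_force'])
w=vision.snapshot('wrist')['img'];s=vision.snapshot('scene')['img'][140:210,170:260]
cv2.imwrite('pics/w2.png',np.hstack([cv2.resize(w[150:330,140:380],(480,360)),cv2.resize(s,(320,360))])[...,::-1])
E
```

```text
clock: 4.25
tool_pos: [0.4557, -0.1591, 0.0356]
orientation: [-1.747, -2.61, 0.001]
ft_force: [-2.3, -0.9, 3.0]
gripper_width: 0.0501
grip_force: 10.1
[ 0.4557273  -0.15913836  0.03559022] [-0.3117856   0.36867777] 0.05008897918294491 [-2.27988535 -0.9260987   3.03568629]
[ 0.4557273  -0.15913836  0.03559022] [-0.3117856   0.36867777] 0.05008897918294491 [-2.27988535 -0.9260987   3.03568629]
```

View pics/w2.png

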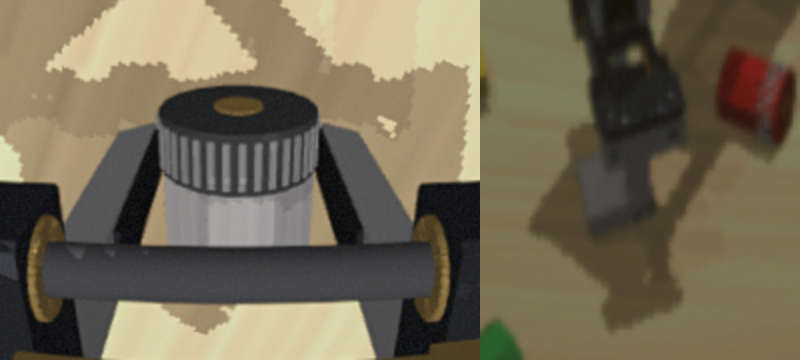

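```bash
python3 -m inch '[[40,-4,0,-6.5,0],[40,-5,0,-6,0],[40,-6,0,-5,0],[40,-6.5,0,-4.5,0],[40,-7,0,-3.5,0],[40,-7,0,-2.5,0],[40,-7.5,0,-1.5,0],[40,-7.5,0,-0.5,0],[40,0,0,0,0]]'
python3 - <<'E'
from rig import robot,vision
from h import *
st=robot.read_state();p,R=tool(st);print(p,np.array([[-.358,.934],[.934,.358]])@p[:2],st['gripper_width'])
w=vision.snapshot('wrist')['img'];s=vision.snapshot('scene')['img'][140:210,170:260]
cv2.imwrite('pics/w3.png',np.hstack([cv2.resize(w[150:330,140:380],(480,360)),cv2.resize(s,(320,360))])[...,::-1])
E
```

```text
clock: 5.25
tool_pos: [0.476, -0.2069, 0.0657]
orientation: [1.748, 2.609, -0.0]
ft_force: [-0.1, -0.6, -1.5]
gripper_width: 0.0432
grip_force: 8.8
[ 0.47600497 -0.20692606  0.06572825] [-0.36367872  0.37050911] 0.04322320754208643
```

View pics/w3.png

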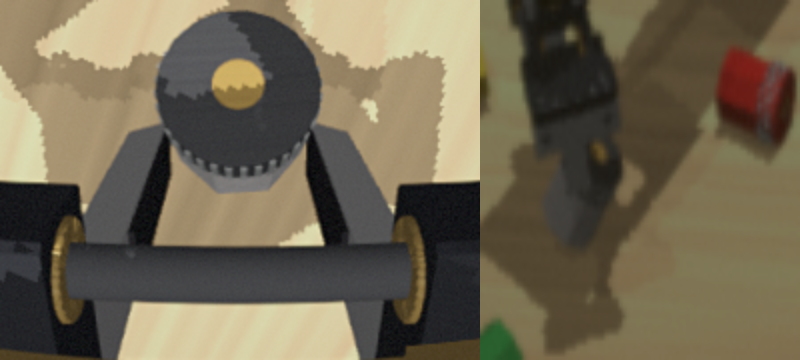

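```bash
cat >> h.py <<'E'
def face(s,u0,u1,v0,v1,zmin):
    P=wcloud(s)[v0:v1,u0:u1].reshape(-1,3); P=P[(P[:,2]>zmin)&(P[:,2]<.12)]
    best=None; rng=np.random.default_rng(0)
    for _ in range(300):
        a=P[rng.choice(len(P),3,replace=False)]; n=np.cross(a[1]-a[0],a[2]-a[0]); n/=np.linalg.norm(n)+1e-12
        m=abs((P-a[0])@n)<.0015
        if best is None or m.sum()>best.sum(): best=m
    Q=P[best]; c=Q.mean(0); n=np.linalg.svd(Q-c,full_matrices=False)[2][2]; n*=np.sign(n[2]); return len(Q),c,n
E
python3 - <<'E'
from rig import robot,vision
from h import *
w=vision.snapshot('wrist'); k,c,n=face(w,218,304,155,242,.03)
T=np.array([[-.358,.934],[.934,.358]])
print(k,c,n,'tool xy',T@c[:2],T@n[:2],'tilt from vertical',np.degrees(np.arccos(n[2])))
E
```

```text
4933 [ 0.46712555 -0.18593849  0.06343659] [-0.22473097  0.52680301  0.81974056] tool xy [-0.3408975   0.36972928] [ 0.5724877  -0.02130325] tilt from vertical 34.941169159048485
```

```bash
python3 -m inch '[[40,-3.5,0,0.5,0],[40,-3.5,0,0.8,0],[40,-3.5,0,1,0],[40,0,0,0,0]]'
cat > f.py <<'E'
from rig import robot,vision
from h import *
st=robot.read_state();p,_=tool(st)
w=vision.snapshot('wrist'); k,c,n=face(w,200,320,130,260,.03)
T=np.array([[-.358,.934],[.934,.358]])
print(k,'tool',T@p[:2],p[2],'face',T@c[:2],c[2],'n',T@n[:2],'tilt',np.degrees(np.arccos(n[2])),st['gripper_width'])
E
python3 f.py
```

```text
clock: 5.8
tool_pos: [0.4803, -0.2167, 0.064]
orientation: [1.747, 2.608, -0.001]
ft_force: [-0.1, -0.9, 3.8]
gripper_width: 0.0432
grip_force: 9.5
5344 tool [-0.37437948  0.37102851] 0.06404995062062419 face [-0.3523424   0.37029993] 0.06445429348487706 n [ 0.40986509 -0.01239538] tilt 24.20143724599332 0.04315160795626501
```

```bash
python3 -m inch '[[40,-3.3,0,1.2,0],[40,-3.3,0,1.5,0],[40,-3.2,0,1.6,0],[40,-3,0,1.8,0],[40,-3,0,2,0],[40,-2.9,0,2.1,0],[40,-2,0,1.5,0],[40,0,0,0,0]]'
python3 f.py
```

```text
clock: 6.65
tool_pos: [0.49, -0.2377, 0.0537]
orientation: [1.744, 2.604, -0.002]
ft_force: [1.2, -4.2, 4.2]
gripper_width: 0.0401
grip_force: 5.5
5721 tool [-0.39736956  0.37254018] 0.05367681664177505 face [-0.37275833  0.37183668] 0.060674890898760284 n [0.03825324 0.00562524] tilt 2.2152962650176713 0.040119240368951585
```

```bash
python3 -m inch '[[50,0,0,0,0],[94,0,0,0,0],[94,0,0,0,0],[94,0,0,0,0],[94,0,0,-30,0],[94,0,0,-30,0],[94,0,0,0,0]]'
python3 f.py; python3 - <<'E'
from rig import vision
import cv2
cv2.imwrite('pics/w4.png',vision.snapshot('wrist')['img'][...,::-1])
E
```

```text
clock: 7.4
tool_pos: [0.4899, -0.2361, 0.1155]
orientation: [1.743, 2.605, 0.0]
ft_force: [0.7, -0.4, -0.2]
gripper_width: 0.0918
grip_force: 0.0
3167 tool [-0.3958711   0.37305071] 0.11549088703269382 face [-0.37212977  0.37146032] 0.06000093855937191 n [0.00396445 0.0029055 ] tilt 0.28154574920373904 0.09182321870745647
```

View pics/w4.png

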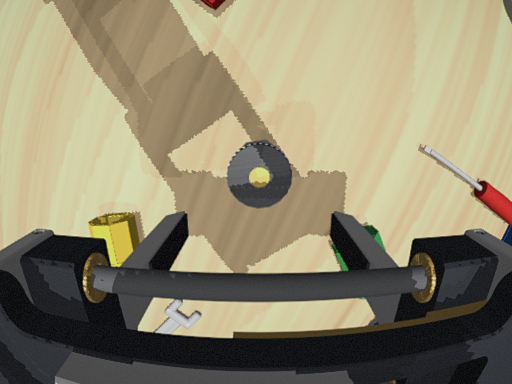

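```bash
cat > g.py <<'E'
from rig import robot,vision
from h import *
st=robot.read_state();p,R=tool(st)
w=vision.snapshot('wrist');P=wcloud(w)[130:220,210:310].reshape(-1,3);P=P[(P[:,2]>.057)&(P[:,2]<.063)]
(x,y),r=cv2.minEnclosingCircle(P[:,:2].astype(np.float32)); a,b=np.percentile(P[:,:2],[.2,99.8],axis=0)
print('circ',x,y,r,'ext',(a+b)/2,b-a); c=np.array([x,y,.05])
print('tool',p,'shift grasp to centre z50 (mm)',R.T@(c-p)*1e3-[0,0,6],st['q'].round(2))
E
python3 g.py
```

```text
circ 0.4800773561000824 -0.21520578861236572 0.026818104088306427 ext [ 0.47996761 -0.21488873] [0.05083721 0.05105466]
tool [ 0.48728175 -0.23439894  0.11164493] shift grasp to centre z50 (mm) [20.50389274  0.63908997 55.64057088] [-0.61  0.24  1.72  0.    1.18 -1.  ]
```

```bash
python3 -m inch '[[94,10,0.6,0,0],[94,10.5,0,10,0],[94,0,0,20,0],[94,0,0,20,0],[94,0,0,6,0],[94,0,0,0,0],[94,0,0,0,0]]'
python3 - <<'E'
from rig import robot
from h import *
p,R=tool(robot.read_state());print(p,R.T@([.480,-.215,.05]-p)*1e3-[0,0,6])
E
```

```text
clock: 8.25
tool_pos: [0.48, -0.2152, 0.0556]
orientation: [-1.747, -2.611, -0.0]
ft_force: [0.2, -0.2, 0.2]
gripper_width: 0.0938
grip_force: 0.0
[ 0.48002669 -0.21515516  0.05557343] [ 0.1526651   0.03473177 -0.42654049]
```

```bash
python3 -m inch '[[60,0,0,0,0],[45,0,0,0,0],[45,0,0,0,0],[45,0,0,0,0],[45,0,0,0,0],[45,0,0,-15,0],[45,0,0,-25,0],[45,0,0,-25,0],[45,0,0,-25,0],[45,0,0,0,0]]' 30
python3 - <<'E'
from rig import robot,vision
from h import *
st=robot.read_state();p,R=tool(st);print(p,R.round(3).tolist(),st['gripper_width'],st['q'].round(2))
w=vision.snapshot('wrist');k,c,n=face(w,210,310,130,270,p[2]-.02);print(k,c,n,R.T@(c-p))
print('to post',R.T@(np.array([.5233,.2105,p[2]])-p)*1e3)
E
```

```text
clock: 9.25
tool_pos: [0.4827, -0.2172, 0.1496]
orientation: [1.743, 2.604, 0.0]
ft_force: [0.3, -0.4, 1.1]
gripper_width: 0.0449
grip_force: 0.0
[ 0.48270365 -0.21716114  0.14957258] [[-0.381, 0.925, 0.007], [0.925, 0.381, -0.005], [-0.007, 0.005, -1.0]] 0.04486951882093185 [-0.59  0.16  1.72  0.    1.25 -0.98]Traceback (most recent call last):
  File "<stdin>", line 4, in <module>
  File "h.py", line 16, in face
    a=P[rng.choice(len(P),3,replace=False)]; n=np.cross(a[1]-a[0],a[2]-a[0]); n/=np.linalg.norm(n)+1e-12
        ~~~~~~~~~~^^^^^^^^^^^^^^^^^^^^^^^^
  File "numpy/random/_generator.pyx", line 864, in numpy.random._generator.Generator.choice
ValueError: a must be a positive integer unless no samples are taken
```

```bash
python3 - <<'E'
from rig import robot,vision
from h import *
w=vision.snapshot('wrist');s=vision.snapshot('scene')
P=wcloud(w).reshape(-1,3);c0=np.array([.48,-.215]);m=(np.hypot(*(P[:,:2]-c0).T)<.09)&(P[:,2]>.015)&(P[:,2]<.075);Q=P[m]
Q=Q[np.hypot(*(Q[:,:2]-c0).T)<.06];print(len(Q),Q.min(0),Q.max(0),Q.mean(0))
cv2.imwrite('pics/w5.png',np.hstack([cv2.resize(w['img'][100:300,130:390],(390,300)),cv2.resize(s['img'][130:230,140:250],(330,300))])[...,::-1])
E
```

```text
2674 [ 0.45353134 -0.24148826  0.01529576] [ 0.50636258 -0.18848159  0.06249469] [ 0.47905501 -0.21303563  0.05850333]
```

View pics/w5.png

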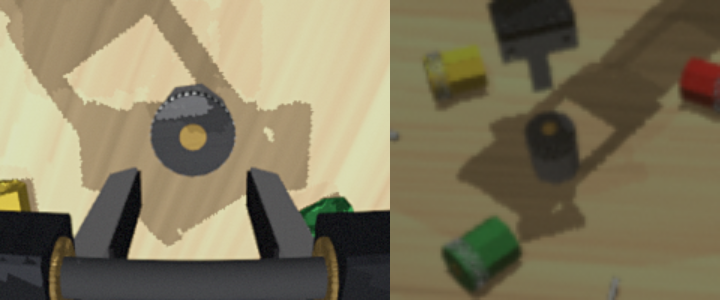

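Still upright at nearly the same place: x 0.4535–0.5064, y −0.2415–−0.1885, so centre (0.480, −0.215). The fingers had simply not closed yet. I'll open, go down again and wait for the grip force.

```bash
python3 -m inch '[[94,0,0,0,0],[94,0,0,0,0],[94,0,0,0,0],[94,0,0,0,0],[94,0,0,0,0],[94,0,0,0,0]]'
python3 - <<'E'
from rig import robot
from h import *
p,R=tool(robot.read_state());print(p,R.T@([.480,-.215,.05]-p)*1e3-[0,0,6])
E
```

```text
clock: 10.0
tool_pos: [0.48, -0.2154, 0.1455]
orientation: [-1.748, -2.611, 0.0]
ft_force: [-0.7, 0.8, -0.1]
gripper_width: 0.0895
grip_force: 0.0
[ 0.48003131 -0.21540145  0.14550293] [ 0.38312053  0.12759649 89.50292469]
```

```bash
python3 -m inch '[[94,0.4,0,20,0],[94,0,0,30,0],[94,0,0,25,0],[94,0,0,15,0],[94,0,0,0,0],[40,0,0,0,0],[40,0,0,0,0],[40,0,0,0,0],[40,0,0,0,0],[40,0,0,0,0],[40,0,0,0,0],[40,0,0,0,0]]' 30
python3 -m inch '[[40,0,0,0,0],[40,0,0,0,0]]'
```

```text
clock: 11.2
tool_pos: [0.4803, -0.2151, 0.056]
orientation: [1.747, 2.61, 0.0]
ft_force: [0.9, 0.3, 1.6]
gripper_width: 0.0511
grip_force: 30.0
clock: 11.4
tool_pos: [0.4803, -0.2152, 0.0559]
orientation: [1.747, 2.61, 0.0]
ft_force: [1.2, 1.5, 3.4]
gripper_width: 0.0511
grip_force: 30.0
```

```bash
python3 -m inch '[[40,0,0,-20,0],[40,0,0,-40,0],[40,0,0,-40,0],[40,20,10,-10,0],[40,30,16,0,0],[40,35,19,0,0],[40,35,19,0,0],[40,35,19,0,0],[40,35,19,0,0],[40,35,19,0,0],[40,30,16,0,0],[40,0,0,0,0]]'
python3 - <<'E'
from rig import robot,vision
from h import *
import pickle
st=robot.read_state();p,R=tool(st);print(p,st['gripper_width'],st['q'].round(2))
print('to post',R.T@(np.array([.5233,.2105,p[2]])-p)*1e3)
s={n:vision.snapshot(n) for n in('wrist','top','scene')};pickle.dump(s,open('s2.pkl','wb'))
w=s['wrist'];k,c,n=face(w,210,310,130,300,p[2]-.02);print(k,c,n,R.T@(c-p))
for n in s:
    P=(wcloud if n=='wrist' else cloud)(s[n]).reshape(-1,3);h=cv2.cvtColor(s[n]['img'],cv2.COLOR_RGB2HSV).reshape(-1,3)
    near=np.hypot(P[:,0]-.523,P[:,1]-.2105)<.09
    y=near&(h[:,0]>15)&(h[:,0]<32)&(h[:,1]>120)&(P[:,2]>.03)&(P[:,2]<.06)
    t=near&(P[:,2]>.066)&(P[:,2]<.078); g=near&(h[:,0]>45)&(h[:,0]<90)&(h[:,1]>80)&(P[:,2]>.016)&(P[:,2]<.024)
    for q in(y,t,g):
        if q.sum()>5:print(n,q.sum(),cv2.minAreaRect(P[q][:,:2].astype(np.float32)*1e3),cv2.minEnclosingCircle(P[q][:,:2].astype(np.float32)*1e3),np.median(P[q][:,2]))
cv2.imwrite('pics/w6.png',w['img'][...,::-1])
E
```

```text
clock: 12.6
tool_pos: [0.5078, 0.0767, 0.164]
orientation: [-1.739, -2.612, 0.001]
ft_force: [-0.8, 0.2, -4.0]
gripper_width: 0.051
grip_force: 30.0
[0.50782148 0.07673735 0.16399896] 0.05095865487692454 [-0.02  0.12  1.74  0.    1.29 -0.42]
to post [117.44013372  65.877246     0.1865403 ]Traceback (most recent call last):
  File "<stdin>", line 7, in <module>
  File "h.py", line 16, in face
    a=P[rng.choice(len(P),3,replace=False)]; n=np.cross(a[1]-a[0],a[2]-a[0]); n/=np.linalg.norm(n)+1e-12
        ~~~~~~~~~~^^^^^^^^^^^^^^^^^^^^^^^^
  File "numpy/random/_generator.pyx", line 864, in numpy.random._generator.Generator.choice
ValueError: a must be a positive integer unless no samples are taken
```

```bash
sed -i 's/(P\[:,2\]<.12)/(P[:,2]<.3)/' h.py
cat > k.py <<'E'
from rig import robot,vision
from h import *
st=robot.read_state();p,R=tool(st);print(p,st['gripper_width'],st['q'].round(2))
s={n:vision.snapshot(n) for n in('wrist','top','scene')}
w=s['wrist'];k,c,n=face(w,200,320,100,300,p[2]-.02);print('face',k,c,n,R.T@(c-p))
for n in s:
    P=(wcloud if n=='wrist' else cloud)(s[n]).reshape(-1,3);h=cv2.cvtColor(s[n]['img'],cv2.COLOR_RGB2HSV).reshape(-1,3)
    near=np.hypot(P[:,0]-.523,P[:,1]-.2105)<.09
    y=near&(h[:,0]>15)&(h[:,0]<32)&(h[:,1]>120)&(P[:,2]>.03)&(P[:,2]<.06)
    t=near&(P[:,2]>.066)&(P[:,2]<.078); g=near&(h[:,0]>45)&(h[:,0]<90)&(h[:,1]>80)&(P[:,2]>.016)&(P[:,2]<.024)
    for q in(y,t,g):
        if q.sum()>5:
            X=P[q][:,:2].astype(np.float32)*1e3;a=cv2.minAreaRect(X);b=cv2.minEnclosingCircle(X)
            print(n,q.sum(),np.round(a[0],1),np.round(a[1],1),round(a[2],1),np.round(b[0],1),round(b[1],1),np.median(P[q][:,2]))
cv2.imwrite('pics/w6.png',w['img'][...,::-1])
E
python3 k.py
```

```text
[0.50834897 0.07253776 0.16441292] 0.05097374346720189 [-0.03  0.12  1.74 -0.    1.28 -0.42]
face 4829 [0.50747593 0.07414553 0.16837044] [ 0.0085631  -0.02038561  0.99975552] [ 0.00181982 -0.00020362 -0.00395675]
wrist 59 [515.5 200.2] [31.2 44.8] 44.0 [516.5 202.4] 23.5 0.04324932183072377
wrist 252 [520.9 209.8] [17.7 16.9] 38.2 [520.9 209.6] 9.2 0.06976347874267942
wrist 8224 [520.6 209.6] [118.6 117.8] 63.1 [520.4 209.6] 81.2 0.019866826611576384
top 19 [522.9 210. ] [19.  12.8] 22.5 [523.1 209.5] 9.7 0.07020591011707769
top 295 [523.2 211.6] [109.  110.4] 61.4 [523.3 221.4] 63.6 0.01969646606426872
scene 139 [527.8 208.2] [50.1 45.7] 78.5 [525.2 209. ] 25.9 0.04301533119203831
scene 20 [525.8 208.9] [12.6 15.8] 33.3 [525.7 208.4] 9.0 0.06852490275441069
scene 695 [526.4 209.4] [114.2 117.5] 62.9 [525.6 210.2] 78.5 0.019143005398116253
```

View pics/w6.png

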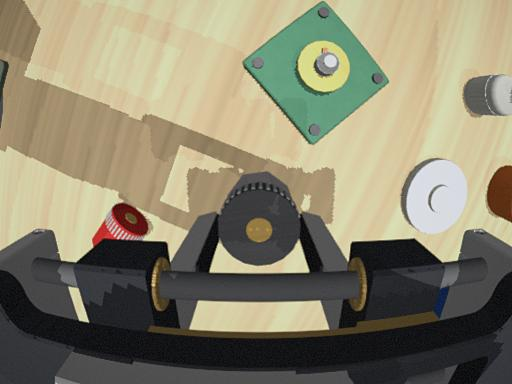

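```bash
python3 -m inch '[[40,20,11,0,0],[40,30,16,0,0],[40,30,16,0,0],[40,25,13,0,0],[40,16,9,0,0],[40,0,0,0,0],[40,0,0,0,0]]'
cat > d.py <<'E'
import sys
from rig import robot
from h import *
st=robot.read_state();p,R=tool(st);print(p,'open end',p[2]-.056,'F',st['ft_force'].round(1),st['moment'].round(2),'w',st['gripper_width'],'q6',st['q'][5].round(2),'ang',np.degrees(np.arctan2(R[1,0],R[0,0])).round(1))
print('to post',(R.T@(np.array([.5222,.2095,p[2]])-p)*1e3).round(1))
E
python3 d.py; python3 k.py
```

```text
clock: 13.6
tool_pos: [0.5233, 0.2085, 0.1652]
orientation: [1.748, 2.61, -0.002]
ft_force: [-0.5, 0.1, -2.8]
gripper_width: 0.0507
grip_force: 30.0
[0.52330037 0.20849126 0.1652455 ] open end 0.10924549666707284 F [-0.5  0.1 -2.8] [-0.05  0.06  0.03] w 0.050664195019316474 q6 -0.16 ang 112.4
to post [ 1.4 -0.6 -0. ]
[0.52330037 0.20849126 0.1652455 ] 0.050664195019316474 [ 0.23  0.22  1.62 -0.    1.3  -0.16]
face 4920 [0.52245757 0.21014559 0.16925952] [ 0.00472969 -0.01504344  0.99987565] [ 0.00184763 -0.00015365 -0.00401524]
wrist 553 [514.8 221.5] [52.8 28.2] 27.9 [520.4 211. ] 26.5 0.04402596602053494
wrist 6052 [520.8 211. ] [117.6 117.3] 62.8 [521.  211.5] 81.4 0.019910327089265167
top 23 [528.3 189.3] [27.1  8.4] 8.5 [528.1 190.6] 13.8 0.04239036213440514
top 240 [523.1 166.5] [140.7  68.7] 10.5 [516.9 199.7] 70.3 0.02002913787636966
scene 135 [525.7 208.1] [51.8 50.7] 65.7 [523.5 208.7] 27.6 0.043013145616504864
scene 18 [524.  209.3] [13.1 12.3] 34.7 [525.4 208.8] 7.5 0.0686743980180469
scene 310 [526.1 210.3] [115.8 116.6] 61.2 [529.7 213.3] 74.8 0.019150405698043077
```

```bash
python3 -m inch '[[40,0.8,-0.3,10,0],[40,0,0,12,0],[40,0,0,8,0],[40,0,0,5,0],[40,0,0,5,0],[40,0,0,5,0],[40,0,0,0,0]]'; python3 d.py
```

```text
clock: 14.45
tool_pos: [0.5222, 0.2101, 0.1197]
orientation: [-1.747, -2.61, 0.002]
ft_force: [0.0, -0.8, -3.0]
gripper_width: 0.0513
grip_force: 30.0
[0.52220361 0.21013277 0.11971297] open end 0.06371297276083346 F [ 0.  -0.8 -3. ] [-0.02  0.08 -0.02] w 0.05132780028628198 q6 -0.16 ang 112.4
to post [-0.6 -0.2  0. ]
```

```bash
python3 -m inch '[[40,0,0,4,0],[40,0,0,4,0],[40,0,0,3,0],[40,0,0,2,0],[40,0,0,2,0],[40,0,0,0,0]]' 45; python3 d.py
```

```text
clock: 15.05
tool_pos: [0.5228, 0.2102, 0.1054]
orientation: [1.748, 2.611, -0.0]
ft_force: [0.2, 0.6, -3.9]
gripper_width: 0.0508
grip_force: 45.0
[0.5227751  0.21017294 0.105406  ] open end 0.04940599985889992 F [ 0.2  0.6 -3.9] [-0.05  0.09  0.01] w 0.0507972658335728 q6 -0.16 ang 112.4
to post [-0.4 -0.8  0. ]
```

```bash
python3 -m inch '[[40,0,0,1,0],[40,0,0,1,0],[40,0,0,0,0]]' 45; python3 d.py
```

```text
clock: 15.35
tool_pos: [0.5233, 0.2098, 0.1047]
orientation: [1.747, 2.61, -0.0]
ft_force: [-1.3, -2.1, 4.9]
gripper_width: 0.0508
grip_force: 45.0
[0.52326202 0.20982546 0.10472432] open end 0.04872431753623479 F [-1.3 -2.1  4.9] [-0.56  0.57  0.07] w 0.050766805449359485 q6 -0.16 ang 112.4
to post [ 0.1 -1.1 -0. ]
```

```bash
python3 -m inch '[[40,0,0,0.5,0.06],[40,0,0,0,0.06],[40,0,0,0,0.06],[40,0,0,0,0.06],[40,0,0,0,0.06],[40,0,0,0,0.06],[40,0,0,0,0]]' 45; python3 d.py
```

```text
clock: 16.05
tool_pos: [0.522, 0.21, 0.1045]
orientation: [-2.187, -2.254, 0.002]
ft_force: [-4.8, -1.9, 8.4]
gripper_width: 0.0507
grip_force: 45.0
[0.52202684 0.21001183 0.10450839] open end 0.04850839264236235 F [-4.8 -1.9  8.4] [-0.53  1.32  0.11] w 0.05068884604073162 q6 0.2 ang 91.7
to post [-0.5  0.2 -0. ]
```

```bash
python3 -m inch '[[40,0,0,0,0.06],[40,0,0,0,0.06],[40,0,0,0,0.06],[40,0,0,0,0.06],[40,0,0,0,0.06],[40,0,0,0,0]]' 45; python3 d.py
```

```text
clock: 16.65
tool_pos: [0.5224, 0.2106, 0.1034]
orientation: [-2.499, -1.902, -0.001]
ft_force: [-0.6, 0.2, -2.9]
gripper_width: 0.0509
grip_force: 45.0
[0.5223881  0.21060491 0.10342258] open end 0.047422575696042406 F [-0.6  0.2 -2.9] [-0.08  0.28 -0.04] w 0.05087532855226607 q6 0.5 ang 74.6
to post [-1.1  0.1 -0. ]
```

```bash
python3 -m inch '[[40,0,0,1.5,0],[40,0,0,1.5,0],[40,0,0,1,0],[40,0,0,1,0],[40,0,0,0,0]]' 45; python3 d.py
```

```text
clock: 17.15
tool_pos: [0.523, 0.2105, 0.0982]
orientation: [-2.499, -1.903, -0.001]
ft_force: [-1.7, 1.2, 1.1]
gripper_width: 0.0508
grip_force: 45.0
[0.52296069 0.2104554  0.09824168] open end 0.0422416800269095 F [-1.7  1.2  1.1] [ 0.04  0.38 -0.  ] w 0.050829211931537346 q6 0.5 ang 74.6
to post [-1.1 -0.5 -0. ]
```

Keyway passed (42 mm < 44 mm) and the spring is taking load. Continue to the stop.

```bash
python3 -m inch '[[40,0,0,2,0],[40,0,0,2,0],[40,0,0,1.5,0],[40,0,0,1.5,0],[40,0,0,0,0]]' 60; python3 d.py
```

```text
clock: 17.65
tool_pos: [0.5231, 0.2105, 0.0919]
orientation: [-2.499, -1.903, -0.001]
ft_force: [-2.9, 1.3, 6.3]
gripper_width: 0.0507
grip_force: 60.0
[0.52309529 0.21051409 0.09191764] open end 0.03591764334061292 F [-2.9  1.3  6.3] [ 0.08  0.9  -0.03] w 0.05067244253552779 q6 0.5 ang 74.6
to post [-1.2 -0.6 -0. ]
```

```bash
python3 -m inch '[[40,0,0,1,0],[40,0,0,1,0],[40,0,0,0,0]]' 60; python3 d.py
```

```text
clock: 17.95
tool_pos: [0.5232, 0.2106, 0.0918]
orientation: [-2.499, -1.904, -0.001]
ft_force: [-5.8, 0.4, 16.5]
gripper_width: 0.0505
grip_force: 60.0
[0.52315267 0.21061143 0.09177548] open end 0.035775482463492596 F [-5.8  0.4 16.5] [-0.06  1.72 -0.01] w 0.050528982317729725 q6 0.5 ang 74.6
to post [-1.3 -0.6 -0. ]
```

```bash
python3 -m inch '[[40,0,0,0.5,0],[40,0,0,0,0],[40,0,0,0,0]]' 60; python3 k.py | head -2
```

```text
clock: 18.25
tool_pos: [0.5232, 0.2106, 0.0918]
orientation: [-2.499, -1.904, -0.002]
ft_force: [-7.5, -0.1, 19.2]
gripper_width: 0.0505
grip_force: 60.0
[0.52319338 0.21062649 0.09177668] 0.05047371193579477 [0.23 0.31 1.68 0.   1.16 0.5 ]
face 4954 [0.52330987 0.21235421 0.09589324] [-8.45838203e-04  8.39792968e-04  9.99999290e-01] [ 0.00169994 -0.00034424 -0.00411537]
```

Head top is at 95.9 mm (96 expected when home) and level, against a hard stop.

```bash
python3 -c "
from rig import job_done
print(job_done())"
```

```text
the job is handed in; nothing more can be done
None
```

The collar was stood upright on the bench and let go, then set over the post and turned about 0.66 rad until a keyway dropped over the pin. It is pushed fully home and still held in the gripper (head top 95.9 mm, 96 expected), and I handed the job in at about 18 s.

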